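# Flip the drained blood-grouping tile onto the warming plate

## Task

The white blood-grouping tile that drains wells-down on the bench has to go onto the low warming plate, wells up. Do not grip or lift it: with the fingertips push its near long edge so that the tile runs against the plate's front edge, tips up on its far long edge there and flips over onto the plate; then push it on until no edge hangs over the front and it lies flat and square with the plate. Leave the other tile, the slide box, jar, dropper bottle and pipette where they are, and finish clear of everything.

Things in the scene. Friction and masses are not known exactly. Their poses are not given: they have to be found in the camera images.
- tile: White slab, 80 (x) by 120 (y) by 12 mm (z), 0.12 to 0.22 kg, wells down, +x long edge facing the warming plate 10 to 55 mm off. Origin at its centre; z points out of the plain back (down once flipped). Long edges: the 2 mm next to the back are vertical; the other 10 mm slope in at 45 degrees to a 60 mm well face. Glazed but grippy: squeezed against the plate, its edge follows a rising fingertip by friction.
- tile_edge_a (a point): Middle of the tile's long edge at its -x side (the edge nearer the robot at the start), on the thin vertical rim, 1 mm under the plain back.
- tile_edge_b (a point): Middle of the tile's long edge at its +x side (towards the warming plate at the start), on the thin vertical rim, 1 mm under the plain back.
- warmer: Fixed low warming plate, flat dark steel top 14 mm above the bench, 150 mm deep (x, away from the robot) by 420 mm wide (y). Origin on the bench under the middle of its front edge. Its front is a plain vertical step. A rail 12 mm above the top closes its rear, a control box 45 mm high behind. The middle 180 mm of its width is free.
- warmer_edge (a point): Middle of the warming plate's front top edge, 14 mm above the bench, axes as the warming plate's.
- dry_tile: A second tile of the same kind, already wells up, lying turned a quarter on one end of the warming plate, about 160 mm from its middle; not to be moved. Origin at its middle, 6 mm above the warming plate.
- slide_box: Closed slide box 100 x 70 x 32 mm on the other end of the warming plate; not to be moved. Origin under its middle.
- jar: Specimen jar with red lid, 48 mm across, 55 mm tall, on the bench beside the tile, about 150 to 200 mm from its middle; not to be moved. Origin under its middle.
- dropper: Amber dropper bottle with white cap, 36 mm across, 70 mm tall, on the bench at the other side of the tile, about 150 to 200 mm from its middle; not to be moved. Origin under its middle.
- pipette: White pipette about 250 mm long and 26 mm thick lying on the bench at the right; not to be moved. Origin under its middle.
Things that resemble listed ones, but are neither listed nor needed, are in the scene too. Leave any turquoise look-alike of the tile alone.

How it is judged:
On the way:
1. the tile stands tipped up on its long edge at the warming plate's front edge (angle between tile's own z axis and vertical between 1 and 2.1 rad and x of tile in the frame of warmer_edge between -0.05 and 0.04 m and height (world z) of any of tile_edge_a, tile_edge_b below 0.03 m), for 0.02 s.
At the end, for the whole second after the job is handed in: the tile lies flat on the warming plate (within 5 degrees and 4 mm), wells up, at rest, with at most 5 mm hanging over the front edge and square with it within 7 degrees (angle between tile's own z axis and vertical above 3.05 rad and x of tile in the frame of warmer_edge between 0.035 and 0.115 m and z of tile in the frame of warmer_edge between 0.003 and 0.01 m and angle between the x axis of tile and the x axis of warmer, either way round below 0.12 rad and linear speed of tile below 0.02 m/s); the robot touches nothing.
It fails at once if the tile is lifted clear: both its long edges are more than 35 mm above the bench (height (world z) of each of tile_edge_a, tile_edge_b above 0.035 m).
It fails at once if the other tile, slide box, jar, dropper bottle or pipette is moved by more than 12 mm (distance of any of dry_tile, slide_box, jar, dropper, pipette from where it was at the start of the episode above 0.012 m).
It also fails if it takes over 69 s, if anything falls off the work surface, if the arm or the gripper's body presses on something with over 40 N, if the wrist force passes 120 N, or if a joint passes its speed limit or range.

## Robot

A 7-joint arm with a two-finger parallel gripper is mounted at the origin on the work surface. World frame = base frame: x ahead of the robot, y to its left, z up, the work surface at z = 0. Lengths are in m, angles in rad, forces in N, time in s.
With the tool pointing down it reaches from about 0.425 to 0.875 m from the base axis. Payload 4.7 kg.
Tool frame: the origin (TCP) lies at the very end of the fingers, on their centre line; the grasp point (between the pads) lies 19 mm behind it; z points along the fingers, y is the line along which they close (so a half turn about z gives the same grasp; the last joint's range is limited). The gripper opens to 85 mm and grips with 20 to 120 N. Pads are 22 mm wide; open, the fingers measure 114 mm over their backs; the gripper's body (76 mm by 85 mm) begins 54 mm behind the grasp point. The pads swing forward as they close: fully open they stand 13 mm farther back than shut.
Start: joints at [1.156, 0.321, -0.07, 1.45, 0.023, 1.371, -0.057], TCP at [0.27, -0.591, 0.231] pointing down, gripper open.
Joint ranges: [-2.86, 2.86], [-0.3, 2.09], [-1.38, 1.24], [0.06, 2.45], [-1.56, 4.7], [0.09, 2.05], [-2.69, 2.69]. Speed limits (rad/s): [2.57, 2.57, 3.14, 3.14, 3.14, 3.14, 3.14].

## Interface

Orientations are given as a unit quaternion [w, x, y, z].
In Python, from plant import readout, vision, workorder gives the robot as it stands.
- The arm moves only by the tool step_arm, never from a script. Its argument "moves" is text: rows parted by semicolons, each of 7 numbers parted by spaces: the opening, from 0 (shut) to 1 (fully open), then the shift along the tool's x, y, z in m, then the turn, a rotation vector about the tool's x, y, z in degrees. A call has exactly 10 rows; each row is the pose to reach, as a shift and turn from the pose commanded when the call began, along the tool's axes at that moment; what a row does not reach only later rows make up. A row lasts 1/10 s, in which the tool goes at most 50 mm and 8.59 degrees, less where a joint would pass 70% of its speed; a pose out of reach is approached as far as the arm can. A call with a gripper value outside its range is refused whole. The fingers move at their own pace and stop on an object; the grip force is fixed at half the most. Time passes only in rows, so rows that repeat a pose let the fingers close, or fill a call up. It gives the time, the measured TCP pose, the force, the opening and the grip force at its end, in the units of the state.
- readout.get_obs(): the state, without advancing time (a new reading comes with each control period).
- vision.read_camera(name): name is "scene" or "top" or "wrist"; returns a dict with "frame" (384x512x3 uint8, blue, green, red), "mtx" (3x3 intrinsics, pixels), "extrinsics" (4x4, takes a point from camera to world coordinates); the wrist camera has in their place "tool_from_camera" (4x4, takes a point from camera to tool coordinates, whose origin is the TCP and whose axes are the flange's). Camera axes: x right, y down, z forward; pixel columns grow to the right and rows downward; lengths in m; the calibration is good to about 2 mm. A picture is of the moment at which its call begins: read the wrist's pose just before it. There is no depth.
- workorder.job_done(): hands the job in; it is judged then, once.
The state is a dict: "time": time; "qpos": joint angles; "qvel": joint speeds; "tau": joint torques, N m; "position": TCP position; "tcp_rot": TCP orientation; "wrist_force": force on the tool from outside, world axes, zero at the start; "wrist_torque": the same for the moment, N m; "width": finger opening in m; "grip_force": force on a finger pad.
Only numpy, scipy, OpenCV 4.12 (cv2) and the standard library are available. Lean on these libraries where they do the work, as an engineer would, in place of code of your own. Each camera call takes 0.05 s, during which the arm holds its last target. There are 200 camera calls.

## Working session

There is one attempt and no reset: what is moved stays moved. The work goes in short steps, Python scripts to look and compute and a tool call to move; the robot and the scene stay as the last step left them, time stands still between calls to the robot, and variables do not carry over. Pictures are saved under pics/ and viewed, at most 10 in all, crops included, and the job is handed in when it is done.

Besides the shell and the picture viewer there is one more tool, called after ">>>" as name(argument=value, ...), one argument or row to a line, values as JSON. step_arm: Moves the arm, as the interface text tells. Its arguments: {"type":"object","properties":{"moves":{"type":"string"}},"required":["moves"]}

```bash
ls; mkdir -p pics; python3 - <<'E'
from plant import readout, vision
import cv2,numpy as np
o=readout.get_obs()
print({k:np.round(v,3).tolist() for k,v in o.items()})
for n in("scene","top"):
    d=vision.read_camera(n); cv2.imwrite(f"pics/{n}0.png",cv2.resize(d["frame"],(800,600),interpolation=cv2.INTER_CUBIC)); np.savez(f"{n}0.npz",**d); print(n,d["mtx"].tolist(),np.round(d["extrinsics"],4).tolist())
E
```

```text
pics
{'time': 0.0, 'qpos': [1.156, 0.322, -0.07, 1.452, 0.023, 1.371, -0.057], 'qvel': [0.0, 0.001, 0.001, -0.0, 0.001, 0.001, 0.001], 'tau': [0.0, -49.358, -0.382, -31.433, 0.013, 0.011, 0.0], 'position': [0.27, -0.591, 0.23], 'tcp_rot': [-0.001, 0.977, 0.213, -0.0], 'wrist_force': [0.529, -0.618, -0.951], 'wrist_torque': [0.042, -0.017, -0.011], 'grip_force': 0.0, 'width': 0.085}
scene [[441.8909348589653, 0.0, 261.89793240620816], [0.0, 441.8909348589653, 192.25034999763642], [0.0, 0.0, 1.0]] [[-0.5577, 0.472, -0.6827, 1.4754], [0.8299, 0.3026, -0.4687, 0.6187], [-0.0146, -0.828, -0.5605, 0.8979], [0.0, 0.0, 0.0, 1.0]]
top [[355.0475987063748, 0.0, 255.61971458916724], [0.0, 355.0475987063748, 192.46204663380283], [0.0, 0.0, 1.0]] [[0.0211, -0.9964, 0.0824, 0.3834], [-0.9997, -0.0217, -0.0064, -0.0781], [0.0081, -0.0823, -0.9966, 1.2611], [0.0, 0.0, 0.0, 1.0]]
```

View pics/scene0.png

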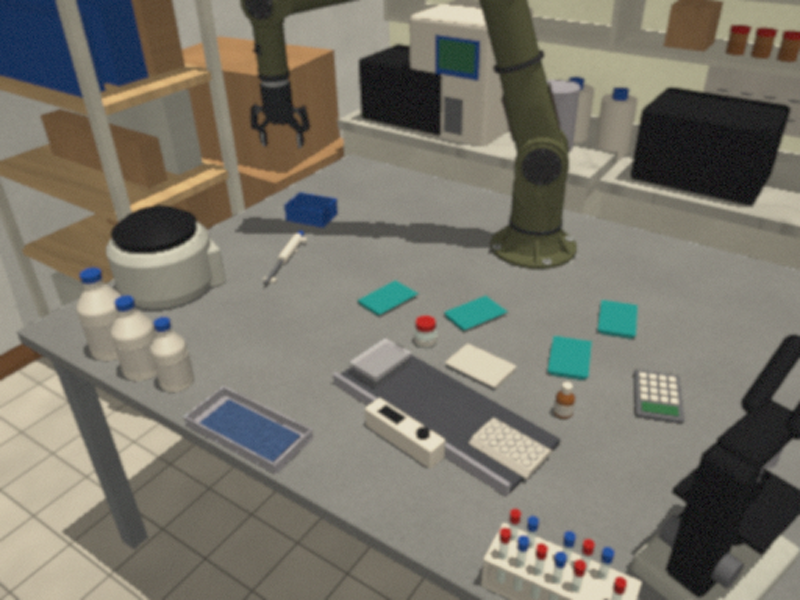

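View pics/top0.png

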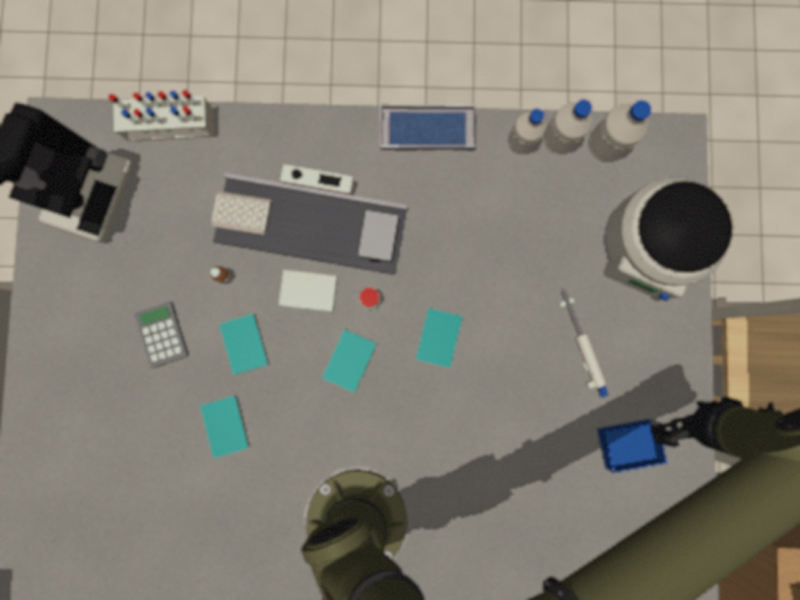

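The target is the plain white slab, at top (308,291) and scene (481,366). The things it could be confused with are the turquoise tiles at top (244,344), (350,360), (439,338) and (224,426), the dry tile with its wells visible on the plate at (241,213), the slide box at (378,236) and the calculator at (161,335). I'll check the choice in one close crop of both views.

```bash
python3 - <<'E'
import cv2,numpy as np
a=np.load("top0.npz")["frame"][105:210,130:270]; b=np.load("scene0.npz")["frame"][205:320,205:365]
A=cv2.resize(a,None,fx=5,fy=5,interpolation=cv2.INTER_CUBIC)
B=cv2.resize(b,None,fx=5,fy=5,interpolation=cv2.INTER_CUBIC)
cv2.imwrite("pics/topc.png",A);cv2.imwrite("pics/scenec.png",B)
E
```

```text
(no output)
```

View pics/topc.png

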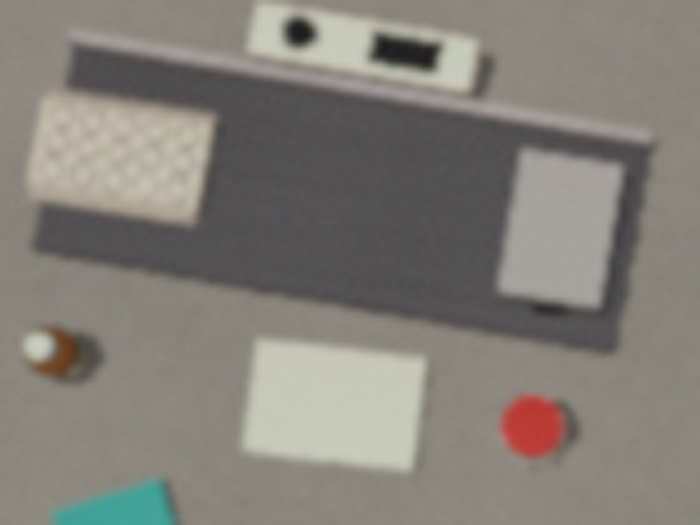

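View pics/scenec.png

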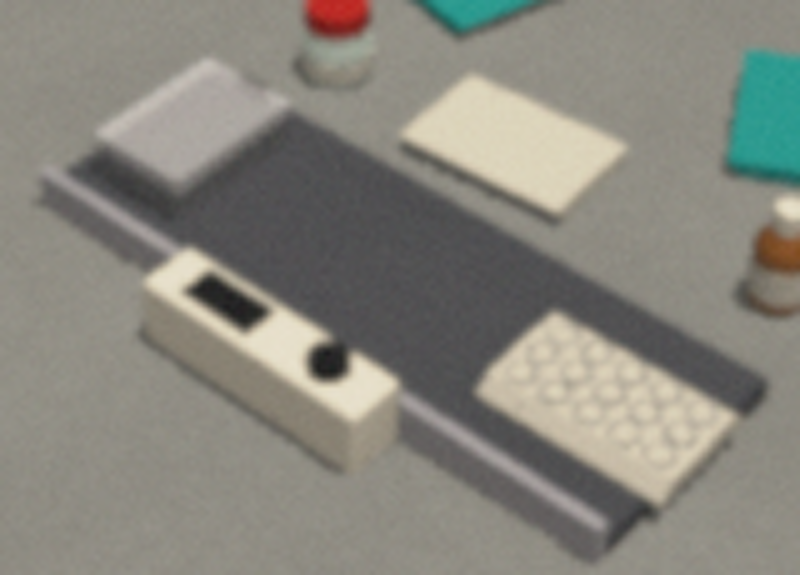

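The crops show a plain unturquoise slab with no wells visible, so it is the wells-down tile. Its topc corners are (257,339), (427,356), (414,471) and (243,453), and the plate's front edge runs (33,250) to (612,352). In the scene crop the tile corners are (560,218), (400,134), (473,73) and (627,150).

```bash
cat > h.py <<'E'
import numpy as np,cv2
T=dict(np.load("top0.npz"));S=dict(np.load("scene0.npz"))
def P(d): return d["mtx"]@np.linalg.inv(d["extrinsics"])[:3]
def onz(d,uv,z):
    r=d["extrinsics"][:3,:3]@np.linalg.inv(d["mtx"])@np.array([*uv,1.]); c=d["extrinsics"][:3,3]
    return c+r*(z-c[2])/r[2]
tc=lambda p:np.array([130+(p[0]-2)/5,105+(p[1]-2)/5]); sc=lambda p:np.array([205+(p[0]-2)/5,205+(p[1]-2)/5])
def tri(a,b):
    X=cv2.triangulatePoints(P(T),P(S),tc(a).reshape(2,1),sc(b).reshape(2,1)).ravel(); return X[:3]/X[3]
E
python3 - <<'E'
from h import *
n=["TL","TR","BR","BL","Wleft"]
t=[(257,339),(427,356),(414,471),(243,453),(33,250)];s=[(560,218),(400,134),(473,73),(627,150),(765,383)]
for k,a,b in zip(n,t,s): print(k,tri(a,b).round(4),"top@",onz(T,tc(a),.012 if k!="Wleft" else .014).round(4),"sc@",onz(S,sc(b),.012 if k!="Wleft" else .014).round(4))
C=np.array([onz(T,tc(a),.012)for a in t[:4]]); c=C.mean(0)
ax=lambda v:np.degrees(np.arctan2(v[1],v[0]))
print("top centre",c,"yaw",ax(C[0]+C[1]-C[2]-C[3]),ax(C[0]+C[3]-C[1]-C[2])-90, "sizes",np.linalg.norm(C[0]-C[1]),np.linalg.norm(C[0]-C[3]))
D=np.array([onz(S,sc(a),.012)for a in s[:4]]);print("scene centre",D.mean(0),ax(D[0]+D[1]-D[2]-D[3]),ax(D[0]+D[3]-D[1]-D[2])-90)
w=[onz(T,tc(a),.014)for a in((33,250),(612,352))];v=w[0]-w[1];m=(w[0]+w[1])/2
ny=ax(v)-90;n=np.array([np.cos(np.radians(ny)),np.sin(np.radians(ny))]);
w2=[onz(S,sc(a),.014)for a in((765,383),(290,108))];v2=w2[0]-w2[1]
print("warmer mid",m,"len",np.linalg.norm(v),"yaw",ny,"scene",w2,ax(v2)-90)
print("gap centre to edge",(m-c)[:2]@n,"lateral",(m-c)[:2]@[-n[1],n[0]])
for k,p,z in(("jar",(533,427),.055),("dropper",(38,347),.07)):print(k,onz(T,tc(p),z).round(3))
E
```

```text
TL [0.5524 0.1812 0.0078] top@ [0.5522 0.1796 0.012 ] sc@ [0.5564 0.1836 0.012 ]
TR [0.5417 0.0606 0.0123] top@ [0.5427 0.059  0.012 ] sc@ [0.5407 0.0614 0.012 ]
BR [0.4603 0.0671 0.0109] top@ [0.461  0.0657 0.012 ] sc@ [0.461  0.0686 0.012 ]
BL [0.4718 0.1867 0.0074] top@ [0.4711 0.1864 0.012 ] sc@ [0.4772 0.1885 0.012 ]
Wleft [0.6131 0.3414 0.0092] top@ [0.612  0.3402 0.014 ] sc@ [0.6179 0.3427 0.014 ]
top centre [0.5067486 0.1226766 0.012    ] yaw -4.6997709659336495 -4.630547218928811 sizes 0.12098110499052318 0.08139246570316785
scene centre [0.50883164 0.12553107 0.012     ] -4.360496682912738 -7.535478950974522
warmer mid [0.58010838 0.1341662  0.014     ] len 0.41700204640728156 yaw -8.793164823981954 scene [array([0.61787975, 0.34271176, 0.014     ]), array([ 0.55858468, -0.01025272,  0.014     ])] -9.536167447075414
gap centre to edge 0.07074115856304311 lateral 0.022568923583507528
jar [ 0.49  -0.019  0.055]
dropper [0.536 0.315 0.07 ]
```

Triangulated heights came out at 7 to 12 mm, against 12 mm expected. The measured size is 121 x 81 mm, which also fits. The tile centre is about (0.507,0.124) at yaw -4.6°. The plate edge is at yaw -9°, with a gap of about 31 mm. I'll move to behind the tile's near edge.

>>> step_arm(
  moves="1 .033 -.028 0 0 0 3.4; 1 .065 -.056 0 0 0 6.8; 1 .098 -.084 0 0 0 10; 1 .13 -.112 0 0 0 13.5; 1 .163 -.14 0 0 0 17; 1 .196 -.168 0 0 0 20; 1 .228 -.196 0 0 0 23.5; 1 .26 -.224 0 0 0 27; 1 .293 -.252 0 0 0 30; 1 .326 -.28 0 0 0 33.6",
)

```text
time: 1.1
position: [0.4505, -0.1993, 0.2311]
tcp_rot: [0.0, 0.997, -0.08, -0.0]
wrist_force: [0.8, -0.5, -0.2]
width: 0.0855
grip_force: 0.0
```

>>> step_arm(
  moves="1 -.009 -.04 0 0 0 0; 1 -.018 -.08 0 0 0 0; 1 -.027 -.12 0 0 0 0; 1 -.036 -.16 0 0 0 0; 1 -.045 -.2 0 0 0 0; 1 -.054 -.24 0 0 0 0; 1 -.064 -.285 0 0 0 0; 1 -.073 -.3245 0 0 0 0; 1 -.073 -.3245 .04 0 0 0; 1 -.073 -.3245 .08 0 0 0",
)

```text
time: 2.1
position: [0.4298, 0.1326, 0.1513]
tcp_rot: [0.0, 0.997, -0.077, 0.002]
wrist_force: [0.3, -0.7, -1.0]
width: 0.0853
grip_force: 0.0
```

```bash
python3 - <<'E'
from plant import readout, vision
import cv2,numpy as np
o=readout.get_obs(); print(o["qpos"],o["position"],o["tcp_rot"],o["time"])
d=vision.read_camera("wrist");np.savez("w1.npz",pos=o["position"],q=o["tcp_rot"],**d)
print(d["mtx"].round(1).tolist(),d["tool_from_camera"].round(3).tolist())
cv2.imwrite("pics/w1.png",cv2.resize(d["frame"],(800,600)))
E
```

```text
[ 0.44022069 -0.03201359 -0.77707018  2.00711685 -0.02280179  1.15402213
 -2.05250648] [0.4297745  0.13260576 0.15125765] [ 5.16888293e-05  9.97024617e-01 -7.70611674e-02  1.86721010e-03] 2.1
[[289.4, 0.0, 257.4], [0.0, 289.4, 196.7], [0.0, 0.0, 1.0]] [[-0.0, -0.959, -0.284, 0.073], [1.0, -0.0, -0.0, -0.001], [0.0, -0.284, 0.959, -0.142], [0.0, 0.0, 0.0, 1.0]]
```

View pics/w1.png

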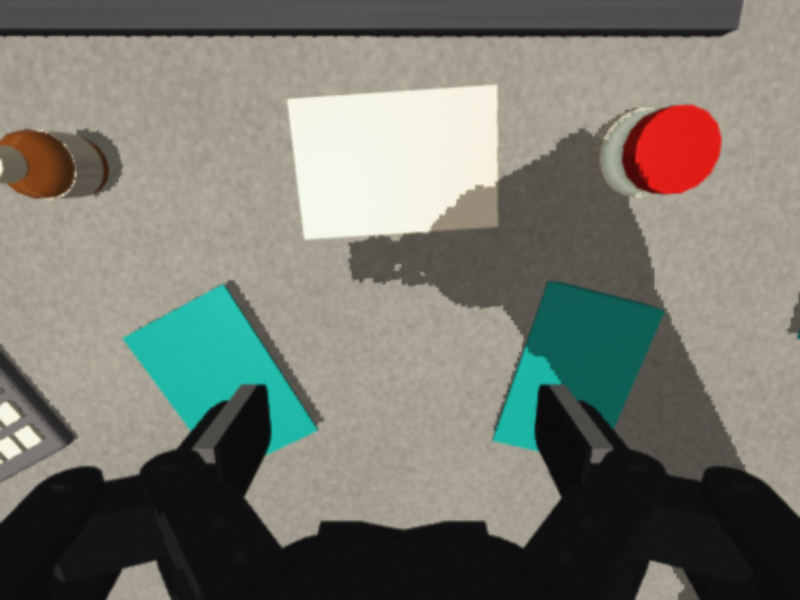

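The wrist view shows the target with its near edge from (303,240) to (498,226) and the plate edge at row about 32. The turquoise tiles' inner corners are at (318,430), (228,284), (550,282) and (493,440). I'll check finger clearance before going down.

```bash
python3 - <<'E'
import numpy as np
from scipy.spatial.transform import Rotation as Ro
d=dict(np.load("w1.npz"));q=d["q"];R=Ro.from_quat([*q[1:],q[0]]).as_matrix()
M=np.eye(4);M[:3,:3]=R;M[:3,3]=d["pos"];E=M@d["tool_from_camera"]
for n,p,z in[("nearL",(303,240),.012),("nearR",(498,226),.012),("farL",(288,99),.012),("farR",(497,85),.012),("plateL",(20,32),.014),("plateR",(720,34),.014),("tealL1",(225,285),.012),("tealL2",(318,430),.012),("tealR1",(550,282),.012),("tealR2",(493,440),.012),("tealR3",(664,312),.012)]:
    r=E[:3,:3]@np.linalg.inv(d["mtx"])@[p[0]*.64,p[1]*.64,1];c=E[:3,3];X=c+r*(z-c[2])/r[2]
    print(n,X[:2].round(4),"tool",(R.T@(X-d["pos"]))[:2].round(4))
E
```

```text
nearL [0.4729 0.189 ] tool [ 0.0334 -0.0623]
nearR [0.4628 0.0684] tool [0.042  0.0584]
farL [0.553  0.1802] tool [ 0.1139 -0.0659]
farR [0.5418 0.0614] tool [0.1212 0.0532]
plateL [0.6081 0.3171] tool [ 0.1473 -0.2097]
plateR [ 0.5481 -0.0612] tool [0.1462 0.1733]
tealL1 [0.4524 0.2445] tool [ 0.0047 -0.114 ]
tealL2 [0.3404 0.2073] tool [-0.1003 -0.06  ]
tealR1 [0.4224 0.039 ] tool [0.0066 0.0937]
tealR2 [0.3135 0.0862] tool [-0.1083  0.0638]
tealR3 [ 0.391  -0.0331] tool [-0.0134  0.1697]
```

>>> step_arm(
  moves="1 0 0 .03 0 0 0; 1 0 0 .06 0 0 0; 1 0 0 .09 0 0 0; 1 0 0 .12 0 0 0; 1 0 0 .13 0 0 0; 1 0 0 .135 0 0 0; 1 0 0 .14 0 0 0; 1 0 0 .145 0 0 0; 1 0 0 .148 0 0 0; 1 0 0 .148 0 0 0",
)

```text
time: 3.15
position: [0.4293, 0.1309, 0.0035]
tcp_rot: [0.0, 0.997, -0.079, 0.0]
wrist_force: [0.6, 0.4, -0.3]
width: 0.0857
grip_force: 0.0
```

>>> step_arm(
  moves="1 0 0 .001 0 0 0; 1 0 0 .002 0 0 0; 1 0 0 .003 0 0 0; 1 0 0 .004 0 0 0; 1 0 0 .005 0 0 0; 1 0 0 .006 0 0 0; 1 0 0 .007 0 0 0; 1 0 0 .008 0 0 0; 1 0 0 .009 0 0 0; 1 0 0 .009 0 0 0",
)

```text
time: 4.15
position: [0.429, 0.1309, -0.0058]
tcp_rot: [0.0, 0.997, -0.079, -0.0]
wrist_force: [-0.1, -0.7, 0.1]
width: 0.0854
grip_force: 0.0
```

No contact down to TCP z -6 mm, so the open tips stand about 13 mm back, as stated. I'll go down 3 mm more and push forward.

>>> step_arm(
  moves="1 0 0 .003 0 0 0; 1 .008 0 .003 0 0 0; 1 .016 0 .003 0 0 0; 1 .022 0 .003 0 0 0; 1 .027 0 .003 0 0 0; 1 .032 0 .003 0 0 0; 1 .037 0 .003 0 0 0; 1 .042 0 .003 0 0 0; 1 .046 0 .003 0 0 0; 1 .048 0 .003 0 0 0",
)

```text
time: 5.15
position: [0.477, 0.1232, -0.0088]
tcp_rot: [0.0, 0.997, -0.079, 0.0]
wrist_force: [-1.1, -0.1, -0.1]
width: 0.0859
grip_force: 0.5
```

>>> step_arm(
  moves="1 .001 0 0 0 0 0; 1 .002 0 0 0 0 0; 1 .003 0 0 0 0 0; 1 .004 0 0 0 0 0; 1 .005 0 0 0 0 0; 1 .006 0 0 0 0 0; 1 .007 0 0 0 0 0; 1 .007 0 0 0 0 0; 1 .007 0 0 0 0 0; 1 .007 0 0 0 0 0",
)

```text
time: 6.15
position: [0.4838, 0.1223, -0.0086]
tcp_rot: [-0.0, 0.997, -0.079, 0.0]
wrist_force: [0.1, -0.5, -0.2]
width: 0.0853
grip_force: 0.0
```

>>> step_arm(
  moves="1 .001 0 0 0 0 0; 1 .002 0 0 0 0 0; 1 .003 0 0 0 0 0; 1 .004 0 0 0 0 0; 1 .005 0 0 0 0 0; 1 .006 0 0 0 0 0; 1 .006 0 0 0 0 0; 1 .006 0 0 0 0 0; 1 .006 0 0 0 0 0; 1 .006 0 0 0 0 0",
)

```text
time: 7.15
position: [0.4868, 0.1218, -0.0092]
tcp_rot: [0.001, 0.997, -0.078, -0.002]
wrist_force: [-8.2, 1.7, 5.1]
width: 0.0853
grip_force: 3.9
```

```bash
python3 - <<'E'
from plant import vision
import cv2,numpy as np
a=vision.read_camera("wrist")["frame"];b=vision.read_camera("scene")["frame"][180:320,205:365]
cv2.imwrite("pics/m1.png",np.hstack([cv2.resize(a,(400,300)),cv2.resize(b,(400,300))]))
E
```

```text
(no output)
```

View pics/m1.png

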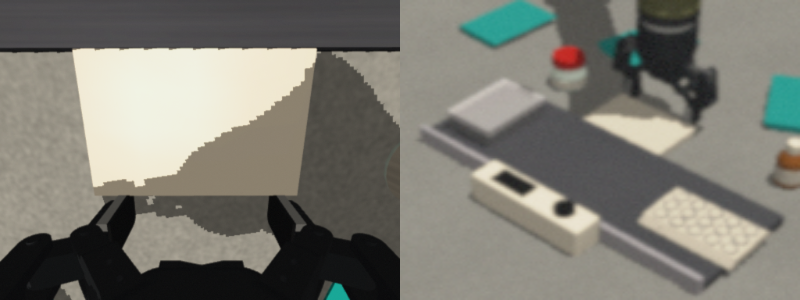

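The tile is flush against the plate edge, in the wrist half at row 48 across columns 73 to 316, and squeezed with about 8 N. Now I'll start raising the near edge along the arc.

>>> step_arm(
  moves="1 .002 0 0 0 0 0; 1 .003 0 -.002 0 0 0; 1 .003 0 -.004 0 0 0; 1 .003 0 -.007 0 0 0; 1 .003 0 -.010 0 0 0; 1 .004 0 -.013 0 0 0; 1 .004 0 -.016 0 0 0; 1 .005 0 -.019 0 0 0; 1 .006 0 -.022 0 0 0; 1 .006 0 -.022 0 0 0",
)

```text
time: 8.25
position: [0.4893, 0.1212, 0.0115]
tcp_rot: [0.001, 0.997, -0.078, -0.006]
wrist_force: [-12.7, 2.2, 1.8]
width: 0.0857
grip_force: 6.3
```

```bash
python3 - <<'E'
from plant import vision
import cv2,numpy as np
a=vision.read_camera("wrist")["frame"];b=vision.read_camera("scene")["frame"][200:290,250:370]
cv2.imwrite("pics/m2.png",np.hstack([cv2.resize(a,(400,300)),cv2.resize(b,(400,300))]))
E
```

```text
(no output)
```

View pics/m2.png

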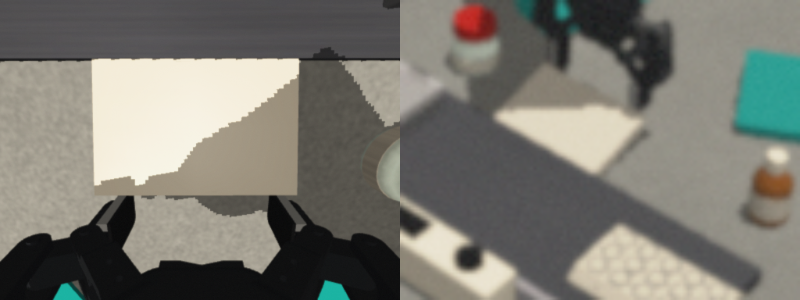

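The near edge follows the fingers. In the wrist half it stays at row 193 and keeps its width while the far edge narrows, which puts the tile at about 15°. Continuing the arc.

>>> step_arm(
  moves="1 .001 0 -.003 0 0 0; 1 .002 0 -.006 0 0 0; 1 .003 0 -.009 0 0 0; 1 .0045 0 -.012 0 0 0; 1 .006 0 -.015 0 0 0; 1 .0075 0 -.018 0 0 0; 1 .009 0 -.021 0 0 0; 1 .011 0 -.024 0 0 0; 1 .013 0 -.0265 0 0 0; 1 .013 0 -.0265 0 0 0",
)

```text
time: 9.35
position: [0.5061, 0.1188, 0.0397]
tcp_rot: [0.001, 0.997, -0.078, -0.002]
wrist_force: [-8.4, 0.6, 6.7]
width: 0.0855
grip_force: 4.7
```

>>> step_arm(
  moves="1 .001 0 -.001 0 0 0; 1 .002 0 -.002 0 0 0; 1 .003 0 -.003 0 0 0; 1 .004 0 -.004 0 0 0; 1 .005 0 -.005 0 0 0; 1 .006 0 -.006 0 0 0; 1 .007 0 -.007 0 0 0; 1 .008 0 -.008 0 0 0; 1 .0085 0 -.0085 0 0 0; 1 .0085 0 -.0085 0 0 0",
)

```text
time: 10.35
position: [0.5146, 0.1175, 0.0485]
tcp_rot: [0.001, 0.997, -0.078, -0.002]
wrist_force: [-8.1, 0.9, 8.8]
width: 0.0855
grip_force: 5.9
```

```bash
python3 - <<'E'
from plant import vision
import cv2,numpy as np
a=vision.read_camera("wrist")["frame"];b=vision.read_camera("scene")["frame"][200:290,250:370]
cv2.imwrite("pics/m3.png",np.hstack([cv2.resize(a,(400,300)),cv2.resize(b,(400,300))]))
E
```

```text
(no output)
```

View pics/m3.png

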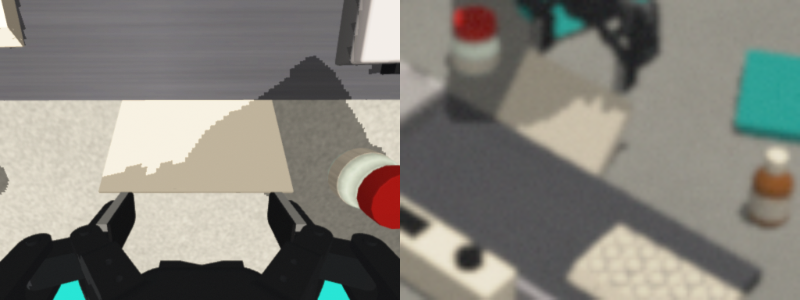

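The tile leans at about 46°, with the raised edge at wrist-half row 191 and the far edge on the plate edge at row 100. Now I'll push mostly forward so the fingertips come under the bevel.

>>> step_arm(
  moves="1 .003 0 -.001 0 0 0; 1 .006 0 -.002 0 0 0; 1 .009 0 -.003 0 0 0; 1 .012 0 -.003 0 0 0; 1 .015 0 -.003 0 0 0; 1 .018 0 -.003 0 0 0; 1 .021 0 -.003 0 0 0; 1 .023 0 -.003 0 0 0; 1 .025 0 -.003 0 0 0; 1 .025 0 -.003 0 0 0",
)

```text
time: 11.45
position: [0.5415, 0.1131, 0.0512]
tcp_rot: [-0.0, 0.997, -0.079, 0.0]
wrist_force: [-0.4, -0.2, 0.0]
width: 0.0855
grip_force: 0.0
```

```bash
python3 - <<'E'
from plant import vision
import cv2,numpy as np
a=vision.read_camera("wrist")["frame"];b=vision.read_camera("scene")["frame"][200:290,250:370]
cv2.imwrite("pics/m4.png",np.hstack([cv2.resize(a,(400,300)),cv2.resize(b,(400,300))]))
E
```

```text
(no output)
```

View pics/m4.png

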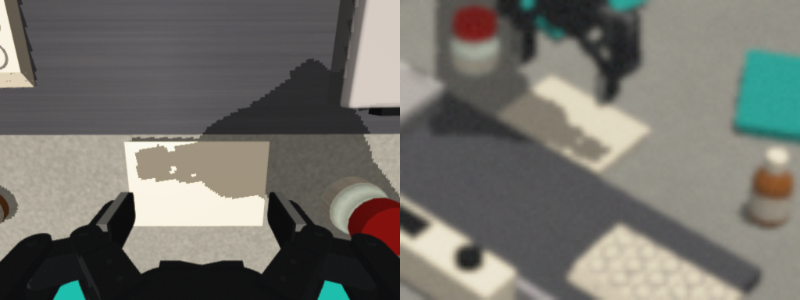

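The tile slipped off and lies flat again, wells down, with its near edge at wrist-half row 226 and a gap of about 6 mm to the plate. From the pictures, the fingers outran the rim: the tip went from 9 mm below it to 1.6 mm, because the far edge slides down to the bench as the tile tips. I'll back off and repeat with a corrected arc and a deeper tip.

>>> step_arm(
  moves="1 -.015 0 -.005 0 0 0; 1 -.035 0 -.005 0 0 0; 1 -.055 0 -.005 0 0 0; 1 -.075 0 -.003 0 0 0; 1 -.085 0 .01 0 0 0; 1 -.085 0 .03 0 0 0; 1 -.085 0 .05 0 0 0; 1 -.085 0 .057 0 0 0; 1 -.085 0 .0617 0 0 0; 1 -.085 0 .0617 0 0 0",
)

```text
time: 12.55
position: [0.4573, 0.1266, -0.0105]
tcp_rot: [-0.0, 0.997, -0.079, -0.0]
wrist_force: [-0.5, 0.4, -0.3]
width: 0.0854
grip_force: 0.0
```

>>> step_arm(
  moves="1 .004 0 0 0 0 0; 1 .008 0 0 0 0 0; 1 .012 0 0 0 0 0; 1 .016 0 0 0 0 0; 1 .020 0 0 0 0 0; 1 .024 0 0 0 0 0; 1 .027 0 0 0 0 0; 1 .029 0 0 0 0 0; 1 .031 0 0 0 0 0; 1 .031 0 0 0 0 0",
)

```text
time: 13.55
position: [0.4867, 0.1217, -0.0107]
tcp_rot: [0.0, 0.997, -0.078, -0.001]
wrist_force: [-4.5, 1.5, 2.8]
width: 0.0854
grip_force: 2.1
```

>>> step_arm(
  moves="1 .002 0 0 0 0 0; 1 .003 0 -.002 0 0 0; 1 .003 0 -.004 0 0 0; 1 .003 0 -.006 0 0 0; 1 .003 0 -.008 0 0 0; 1 .0032 0 -.010 0 0 0; 1 .0035 0 -.012 0 0 0; 1 .004 0 -.014 0 0 0; 1 .0045 0 -.016 0 0 0; 1 .005 0 -.018 0 0 0",
)

```text
time: 14.55
position: [0.4884, 0.1213, 0.0061]
tcp_rot: [0.001, 0.997, -0.078, -0.004]
wrist_force: [-9.7, 2.4, 1.7]
width: 0.0857
grip_force: 4.7
```

```bash
cat > rim.py <<'E'
# rim pose relative to TCP from the wrist view: bright slab rows between the fingers
from plant import readout, vision
import cv2,numpy as np
o=readout.get_obs();d=vision.read_camera("wrist");f=d["frame"];cv2.imwrite(f"raw_{o['time']:.1f}.png",f)
hsv=cv2.cvtColor(f,cv2.COLOR_BGR2HSV);g=f.astype(int).sum(2)
col=np.median(f[:,200:310].astype(int).sum(2),axis=1)
print("t",round(o["time"],2),"tcp",o["position"].round(4),"F",o["wrist_force"].round(1))
dr=np.abs(col[3:]-col[:-3]);i=[r for r in range(1,len(dr)-1) if dr[r]>40 and dr[r]>=dr[r-1] and dr[r]>dr[r+1]];print("row edges",[(r+2,int(col[r]),int(col[r+3])) for r in i])
for r in range(180,262,8):
    e=np.abs(np.diff(g[r-2:r+3].mean(0)));k=np.argsort(-e)[:6];print(r,sorted(k.tolist()),end="; ")
E
python3 rim.py
```

```text
t 14.55 tcp [0.4884 0.1213 0.0061] F [-9.7  2.4  1.7]
row edges [(72, 244, 695), (187, 691, 438), (252, 403, 240), (266, 250, 331), (270, 329, 437), (334, 451, 63)]
180 [114, 115, 255, 268, 382, 383]; 188 [114, 115, 251, 252, 382, 383]; 196 [115, 116, 239, 243, 382, 383]; 204 [115, 116, 235, 236, 382, 496]; 212 [116, 228, 232, 381, 382, 492]; 220 [116, 117, 224, 225, 381, 490]; 228 [117, 149, 150, 158, 167, 381]; 236 [117, 120, 172, 173, 182, 381]; 244 [118, 380, 381, 493, 494, 495]; 252 [147, 148, 159, 170, 171, 343]; 260 [171, 172, 210, 249, 342, 343];
```

>>> step_arm(
  moves="1 .0005 0 -.002 0 0 0; 1 .001 0 -.004 0 0 0; 1 .0016 0 -.006 0 0 0; 1 .0023 0 -.008 0 0 0; 1 .0031 0 -.010 0 0 0; 1 .004 0 -.012 0 0 0; 1 .005 0 -.0135 0 0 0; 1 .006 0 -.015 0 0 0; 1 .007 0 -.0165 0 0 0; 1 .007 0 -.0165 0 0 0",
)

```text
time: 15.6
position: [0.4935, 0.1205, 0.0224]
tcp_rot: [0.001, 0.997, -0.078, -0.006]
wrist_force: [-14.2, 2.3, 5.8]
width: 0.0853
grip_force: 7.2
```

```bash
python3 rim.py
```

```text
t 15.6 tcp [0.4935 0.1205 0.0224] F [-14.2   2.3   5.8]
row edges [(87, 285, 704), (182, 708, 466), (334, 506, 73)]
180 [121, 122, 254, 258, 376, 377]; 188 [121, 122, 246, 247, 250, 377]; 196 [120, 121, 238, 239, 377, 378]; 204 [120, 121, 234, 377, 378, 468]; 212 [120, 230, 378, 466, 509, 510]; 220 [119, 226, 379, 464, 505, 506]; 228 [119, 144, 170, 187, 379, 502]; 236 [174, 175, 183, 379, 500, 501]; 244 [379, 380, 472, 500, 501, 502]; 252 [170, 171, 262, 343, 502, 503]; 260 [171, 172, 276, 336, 342, 343];
```

>>> step_arm(
  moves="1 .0002 0 -.0015 0 0 0; 1 .001 0 -.003 0 0 0; 1 .002 0 -.0045 0 0 0; 1 .003 0 -.006 0 0 0; 1 .0045 0 -.0075 0 0 0; 1 .006 0 -.009 0 0 0; 1 .0075 0 -.0105 0 0 0; 1 .009 0 -.0115 0 0 0; 1 .0105 0 -.0125 0 0 0; 1 .0105 0 -.0125 0 0 0",
)

```text
time: 16.65
position: [0.5043, 0.1191, 0.0358]
tcp_rot: [0.001, 0.997, -0.078, -0.006]
wrist_force: [-16.6, 1.2, 12.5]
width: 0.085
grip_force: 8.3
```

```bash
python3 rim.py
```

```text
t 16.65 tcp [0.5043 0.1191 0.0358] F [-16.6   1.2  12.5]
row edges [(109, 327, 703), (177, 717, 510), (248, 466, 572), (334, 575, 87)]
180 [133, 252, 366, 367, 506, 507]; 188 [131, 244, 245, 248, 367, 368]; 196 [129, 130, 240, 241, 369, 370]; 204 [128, 129, 234, 235, 370, 371]; 212 [127, 372, 450, 494, 495, 496]; 220 [160, 177, 193, 373, 485, 486]; 228 [180, 189, 374, 445, 480, 481]; 236 [376, 445, 446, 476, 477, 478]; 244 [122, 377, 448, 474, 475, 476]; 252 [170, 171, 338, 343, 476, 477]; 260 [170, 171, 172, 342, 343, 478];
```

>>> step_arm(
  moves="1 -.001 0 0 0 0 0; 1 -.002 0 0 0 0 0; 1 -.003 0 0 0 0 0; 1 -.0035 0 -.0005 0 0 0; 1 -.0035 0 -.001 0 0 0; 1 -.003 0 -.002 0 0 0; 1 -.002 0 -.003 0 0 0; 1 -.001 0 -.004 0 0 0; 1 0 0 -.005 0 0 0; 1 .001 0 -.006 0 0 0",
)

```text
time: 17.7
position: [0.5107, 0.1182, 0.0428]
tcp_rot: [0.0, 0.997, -0.078, -0.0]
wrist_force: [-5.6, 0.9, 5.1]
width: 0.0858
grip_force: 2.8
```

```bash
python3 rim.py
```

```text
t 17.7 tcp [0.5107 0.1182 0.0428] F [-5.6  0.9  5.1]
row edges [(122, 364, 710), (178, 656, 560), (180, 614, 520), (245, 514, 469), (248, 469, 608), (334, 606, 91)]
180 [137, 253, 363, 364, 475, 484]; 188 [245, 365, 366, 495, 496, 499]; 196 [133, 241, 242, 366, 367, 368]; 204 [131, 236, 237, 368, 369, 452]; 212 [129, 370, 371, 492, 494, 497]; 220 [165, 194, 372, 480, 481, 482]; 228 [2, 3, 180, 472, 473, 474]; 236 [1, 376, 437, 467, 468, 469]; 244 [122, 377, 378, 438, 465, 466]; 252 [170, 171, 337, 343, 464, 465]; 260 [171, 172, 342, 343, 466, 467];
```

>>> step_arm(
  moves="1 .001 0 -.001 0 0 0; 1 .002 0 -.002 0 0 0; 1 .0033 0 -.003 0 0 0; 1 .0046 0 -.004 0 0 0; 1 .006 0 -.005 0 0 0; 1 .0075 0 -.006 0 0 0; 1 .009 0 -.007 0 0 0; 1 .0105 0 -.0078 0 0 0; 1 .012 0 -.0085 0 0 0; 1 .012 0 -.0085 0 0 0",
)

```text
time: 18.75
position: [0.5236, 0.1161, 0.0513]
tcp_rot: [-0.0, 0.997, -0.079, 0.0]
wrist_force: [-1.3, 0.7, 3.2]
width: 0.0855
grip_force: 1.4
```

```bash
python3 rim.py
```

```text
t 18.75 tcp [0.5236 0.1161 0.0513] F [-1.3  0.7  3.2]
row edges [(143, 392, 681), (177, 692, 543), (246, 529, 658), (334, 653, 105)]
180 [251, 252, 355, 356, 468, 469]; 188 [246, 247, 358, 359, 470, 471]; 196 [242, 361, 362, 474, 476, 477]; 204 [363, 364, 365, 481, 482, 485]; 212 [180, 200, 366, 367, 487, 490]; 220 [2, 6, 185, 186, 369, 370]; 228 [11, 12, 13, 134, 183, 372]; 236 [2, 15, 16, 428, 465, 466]; 244 [5, 16, 426, 456, 457, 458]; 252 [170, 171, 343, 344, 452, 453]; 260 [171, 172, 342, 343, 450, 451];
```

>>> step_arm(
  moves="1 .002 0 -.0008 0 0 0; 1 .004 0 -.0015 0 0 0; 1 .006 0 -.002 0 0 0; 1 .008 0 -.0023 0 0 0; 1 .010 0 -.0025 0 0 0; 1 .012 0 -.0025 0 0 0; 1 .014 0 -.0025 0 0 0; 1 .016 0 -.0025 0 0 0; 1 .016 0 -.0025 0 0 0; 1 .016 0 -.0025 0 0 0",
)

```text
time: 19.8
position: [0.5395, 0.1134, 0.0549]
tcp_rot: [0.0, 0.997, -0.079, 0.001]
wrist_force: [-4.4, -0.4, 12.4]
width: 0.0855
grip_force: 5.2
```

```bash
python3 rim.py
```

```text
t 19.8 tcp [0.5395 0.1134 0.0549] F [-4.4 -0.4 12.4]
row edges [(168, 376, 558), (177, 569, 490), (242, 489, 551), (244, 542, 468), (247, 468, 649), (334, 641, 105)]
180 [252, 347, 348, 464, 466, 467]; 188 [246, 351, 352, 353, 468, 469]; 196 [144, 355, 356, 357, 471, 472]; 204 [360, 361, 362, 473, 474, 477]; 212 [172, 365, 366, 478, 479, 482]; 220 [186, 194, 369, 370, 484, 487]; 228 [182, 190, 373, 374, 491, 492]; 236 [8, 11, 120, 496, 497, 499]; 244 [19, 20, 489, 491, 504, 507]; 252 [23, 170, 171, 343, 344, 509]; 260 [24, 25, 171, 172, 342, 343];
```

The tile is now at about 71°, with the tip 9 mm below the rim. I'll carry on over the top.

>>> step_arm(
  moves="1 .002 0 -.001 0 0 0; 1 .005 0 -.002 0 0 0; 1 .008 0 -.003 0 0 0; 1 .011 0 -.0035 0 0 0; 1 .014 0 -.004 0 0 0; 1 .017 0 -.004 0 0 0; 1 .020 0 -.004 0 0 0; 1 .022 0 -.004 0 0 0; 1 .024 0 -.004 0 0 0; 1 .024 0 -.004 0 0 0",
)

```text
time: 20.85
position: [0.5633, 0.1094, 0.058]
tcp_rot: [0.0, 0.997, -0.079, 0.001]
wrist_force: [-0.6, -0.8, 5.5]
width: 0.0853
grip_force: 2.2
```

```bash
python3 rim.py
```

```text
t 20.85 tcp [0.5633 0.1094 0.058 ] F [-0.6 -0.8  5.5]
row edges [(175, 356, 271), (178, 271, 183), (203, 198, 404), (231, 406, 580), (236, 579, 494), (249, 501, 650), (334, 642, 106)]
180 [237, 252, 455, 488, 504, 505]; 188 [175, 176, 177, 473, 474, 477]; 196 [167, 168, 170, 477, 478, 479]; 204 [157, 160, 161, 470, 471, 474]; 212 [147, 149, 475, 476, 478, 479]; 220 [134, 136, 481, 482, 483, 484]; 228 [119, 121, 488, 489, 490, 491]; 236 [172, 184, 185, 380, 493, 496]; 244 [122, 169, 345, 373, 500, 501]; 252 [170, 171, 342, 343, 344, 508]; 260 [137, 170, 171, 172, 342, 343];
```

>>> step_arm(
  moves="1 .003 0 -.001 0 0 0; 1 .006 0 -.001 0 0 0; 1 .009 0 -.001 0 0 0; 1 .012 0 -.001 0 0 0; 1 .015 0 -.001 0 0 0; 1 .018 0 -.001 0 0 0; 1 .021 0 -.001 0 0 0; 1 .024 0 -.001 0 0 0; 1 .024 0 -.001 0 0 0; 1 .024 0 -.001 0 0 0",
)

```text
time: 21.9
position: [0.5861, 0.106, 0.0585]
tcp_rot: [0.0, 0.997, -0.079, -0.0]
wrist_force: [-0.5, 0.4, -0.1]
width: 0.0857
grip_force: 0.0
```

```bash
python3 rim.py; python3 - <<'E'
from plant import vision
import cv2,numpy as np
a=vision.read_camera("wrist")["frame"];b=vision.read_camera("scene")["frame"][200:290,250:370]
cv2.imwrite("pics/m5.png",np.hstack([cv2.resize(a,(400,300)),cv2.resize(b,(400,300))]))
E
```

```text
t 21.9 tcp [0.5861 0.106  0.0585] F [-0.5  0.4 -0.1]
row edges [(159, 332, 718), (174, 718, 637), (179, 665, 541), (211, 534, 487), (214, 487, 532), (234, 492, 534), (241, 535, 585), (246, 588, 732), (264, 754, 708), (269, 705, 616), (334, 607, 97)]
180 [153, 154, 347, 348, 419, 428]; 188 [154, 155, 225, 333, 336, 347]; 196 [155, 156, 193, 229, 273, 346]; 204 [156, 157, 167, 345, 346, 415]; 212 [157, 169, 170, 344, 345, 423]; 220 [158, 168, 169, 203, 297, 344]; 228 [158, 159, 170, 171, 250, 343]; 236 [160, 197, 225, 342, 343, 493]; 244 [259, 264, 297, 331, 342, 498]; 252 [170, 171, 273, 306, 343, 344]; 260 [170, 171, 172, 342, 343, 510];
```

View pics/m5.png

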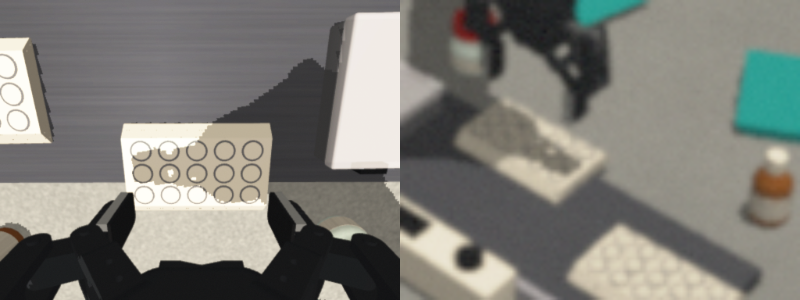

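The flip worked. The tile lies wells up, in the wrist half from (122,124) to (270,210), and overhangs the plate's front edge (row 182) by about 25 mm. I'll back off, drop the tips below the plate top and push until the fingers meet the plate front.

>>> step_arm(
  moves="1 -.02 0 -.005 0 0 0; 1 -.04 0 -.005 0 0 0; 1 -.06 0 -.005 0 0 0; 1 -.08 0 0 0 0 0; 1 -.085 0 .02 0 0 0; 1 -.085 0 .04 0 0 0; 1 -.085 0 .055 0 0 0; 1 -.085 0 .0635 0 0 0; 1 -.085 0 .0635 0 0 0; 1 -.085 0 .0635 0 0 0",
)

```text
time: 23.05
position: [0.5027, 0.1196, -0.0046]
tcp_rot: [-0.0, 0.997, -0.079, 0.0]
wrist_force: [0.8, 0.2, 0.4]
width: 0.0854
grip_force: 0.0
```

>>> step_arm(
  moves="1 .01 0 0 0 0 0; 1 .02 0 0 0 0 0; 1 .03 0 0 0 0 0; 1 .035 0 0 0 0 0; 1 .04 0 0 0 0 0; 1 .044 0 0 0 0 0; 1 .048 0 0 0 0 0; 1 .052 0 0 0 0 0; 1 .055 0 0 0 0 0; 1 .055 0 0 0 0 0",
)

```text
time: 24.05
position: [0.5571, 0.1105, -0.0049]
tcp_rot: [-0.0, 0.997, -0.079, 0.0]
wrist_force: [0.7, 0.6, -0.1]
width: 0.0854
grip_force: 0.0
```

>>> step_arm(
  moves="1 .001 0 0 0 0 0; 1 .002 0 0 0 0 0; 1 .003 0 0 0 0 0; 1 .004 0 0 0 0 0; 1 .005 0 0 0 0 0; 1 .006 0 0 0 0 0; 1 .007 0 0 0 0 0; 1 .007 0 0 0 0 0; 1 .007 0 0 0 0 0; 1 .007 0 0 0 0 0",
)

```text
time: 25.05
position: [0.5637, 0.1096, -0.0049]
tcp_rot: [-0.0, 0.997, -0.079, 0.0]
wrist_force: [-0.2, 0.0, 0.9]
width: 0.0856
grip_force: 0.0
```

>>> step_arm(
  moves="1 .001 0 0 0 0 0; 1 .002 0 0 0 0 0; 1 .003 0 0 0 0 0; 1 .004 0 0 0 0 0; 1 .005 0 0 0 0 0; 1 .005 0 0 0 0 0; 1 .005 0 0 0 0 0; 1 .005 0 0 0 0 0; 1 .005 0 0 0 0 0; 1 .005 0 0 0 0 0",
)

```text
time: 26.05
position: [0.5658, 0.1094, -0.0053]
tcp_rot: [0.001, 0.997, -0.078, -0.002]
wrist_force: [-8.1, 0.2, 5.3]
width: 0.0853
grip_force: 3.9
```

```bash
python3 rim.py
```

```text
t 26.05 tcp [ 0.5658  0.1094 -0.0053] F [-8.1  0.2  5.3]
row edges [(61, 250, 601), (87, 605, 721), (186, 679, 428), (191, 411, 703), (194, 703, 405), (240, 400, 323), (251, 317, 247), (283, 258, 450), (334, 459, 65)]
180 [94, 95, 153, 267, 277, 400]; 188 [95, 96, 97, 263, 398, 399]; 196 [97, 98, 248, 249, 397, 398]; 204 [98, 99, 155, 245, 396, 397]; 212 [100, 116, 120, 172, 175, 227]; 220 [101, 102, 155, 159, 210, 227]; 228 [102, 103, 156, 176, 220, 393]; 236 [103, 104, 105, 217, 391, 392]; 244 [109, 110, 165, 168, 177, 179]; 252 [137, 138, 171, 191, 199, 343]; 260 [136, 171, 172, 235, 342, 343];
```

The fingers are against the plate front at 8 N, so the tile edge is flush with it. For margin I'll raise the tips just above the plate top and push about 10 mm further.

>>> step_arm(
  moves="1 -.005 0 0 0 0 0; 1 -.012 0 0 0 0 0; 1 -.015 0 -.005 0 0 0; 1 -.015 0 -.0105 0 0 0; 1 -.015 0 -.0105 0 0 0; 1 -.012 0 -.0105 0 0 0; 1 -.008 0 -.0105 0 0 0; 1 -.004 0 -.0105 0 0 0; 1 0 0 -.0105 0 0 0; 1 .002 0 -.0105 0 0 0",
)

```text
time: 27.1
position: [0.5709, 0.1084, 0.0054]
tcp_rot: [-0.0, 0.997, -0.079, -0.0]
wrist_force: [-0.1, -0.9, 0.5]
width: 0.0852
grip_force: 0.0
```

>>> step_arm(
  moves="1 .0015 0 0 0 0 0; 1 .003 0 0 0 0 0; 1 .0045 0 0 0 0 0; 1 .006 0 0 0 0 0; 1 .0075 0 0 0 0 0; 1 .009 0 0 0 0 0; 1 .0105 0 0 0 0 0; 1 .012 0 0 0 0 0; 1 .012 0 0 0 0 0; 1 .012 0 0 0 0 0",
)

```text
time: 28.1
position: [0.5826, 0.1066, 0.0057]
tcp_rot: [-0.0, 0.997, -0.079, 0.0]
wrist_force: [-0.1, -0.9, -0.5]
width: 0.0853
grip_force: 0.0
```

>>> step_arm(
  moves="1 -.01 0 0 0 0 0; 1 -.025 0 0 0 0 0; 1 -.04 0 0 0 0 0; 1 -.05 0 -.02 0 0 0; 1 -.05 0 -.05 0 0 0; 1 -.05 0 -.08 0 0 0; 1 -.05 0 -.1 0 0 0; 1 -.05 0 -.12 0 0 0; 1 -.05 0 -.12 0 0 0; 1 -.05 0 -.12 0 0 0",
)

```text
time: 29.1
position: [0.5324, 0.1144, 0.1254]
tcp_rot: [0.0, 0.997, -0.079, 0.0]
wrist_force: [0.4, -0.6, 0.1]
width: 0.0853
grip_force: 0.0
```

```bash
python3 - <<'E'
from plant import readout, vision
import cv2,numpy as np
from scipy.spatial.transform import Rotation as Ro
o=readout.get_obs();d=vision.read_camera("wrist");f=d["frame"];q=o["tcp_rot"];R=Ro.from_quat([*q[1:],q[0]]).as_matrix()
cv2.imwrite("raw_end.png",f)
print(o["position"],o["wrist_force"])
g=f.astype(int).sum(2)
E=d["tool_from_camera"];K=np.linalg.inv(d["mtx"])
def t(u,v,z):
    r=E[:3,:3]@K@[u,v,1];c=E[:3,3];return (c+r*((o["position"][2]-z)-c[2])/r[2])[:2].round(4)
for c in range(150,370,20):
    col=cv2.blur(g[:,c-2:c+3].mean(1).astype(np.float32).reshape(-1,1),(1,3)).ravel()
    e=np.abs(col[3:]-col[:-3]);i=[r+1.5 for r in range(1,len(e)-1) if r<260 and e[r]>70 and e[r]>=e[r-1] and e[r]>e[r+1]]
    print(c,[(r,float(t(c,r,.015)[0]),int(col[int(r-1.5)]),int(col[int(r+1.5)])) for r in i])
E
```

```text
[0.53242006 0.11440792 0.12543074] [ 0.37795279 -0.62401124  0.12415436]
150 [(144.5, 0.0453, 287, 460), (250.5, -0.0557, 413, 306)]
170 [(144.5, 0.0453, 291, 468), (245.5, -0.0505, 469, 285)]
190 [(24.5, 0.1373, 280, 598), (35.5, 0.1296, 625, 706), (38.5, 0.1275, 706, 544), (41.5, 0.1254, 544, 717), (60.5, 0.1118, 718, 558), (63.5, 0.1096, 558, 716), (67.5, 0.1066, 708, 578), (70.5, 0.1044, 578, 721), (86.5, 0.0923, 717, 600), (90.5, 0.0892, 611, 730), (94.5, 0.0861, 724, 596), (98.5, 0.083, 599, 707), (110.5, 0.0735, 720, 641), (115.5, 0.0695, 626, 730), (119.5, 0.0662, 716, 607), (130.5, 0.0572, 594, 320), (144.5, 0.0453, 294, 455)]
210 [(24.5, 0.1372, 279, 598), (35.5, 0.1296, 625, 715), (119.5, 0.0662, 717, 596), (130.5, 0.0571, 594, 308), (144.5, 0.0453, 292, 467)]
230 [(24.5, 0.1372, 284, 599), (35.5, 0.1296, 626, 716), (41.5, 0.1254, 702, 601), (62.5, 0.1103, 614, 727), (68.5, 0.1059, 720, 606), (72.5, 0.1029, 600, 677), (85.5, 0.0931, 674, 589), (89.5, 0.09, 581, 721), (94.5, 0.0861, 730, 612), (99.5, 0.0822, 611, 703), (111.5, 0.0727, 710, 598), (115.5, 0.0695, 589, 722), (
[... 1368 characters left out ...]
38.5, 0.1275, 704, 542), (41.5, 0.1254, 542, 714), (61.5, 0.111, 707, 526), (64.5, 0.1088, 526, 668), (66.5, 0.1073, 681, 551), (69.5, 0.1051, 551, 715), (88.5, 0.0907, 713, 545), (90.5, 0.0892, 563, 690), (93.5, 0.0869, 690, 552), (96.5, 0.0845, 552, 715), (113.5, 0.0711, 716, 564), (116.5, 0.0686, 564, 688), (119.5, 0.0662, 688, 594), (124.5, 0.0621, 591, 382), (130.5, 0.0571, 329, 155), (143.5, 0.0462, 129, 221), (204.5, -0.0092, 252, 428)]
330 [(24.5, 0.1372, 262, 439), (35.5, 0.1296, 570, 673), (110.5, 0.0735, 258, 163), (143.5, 0.0462, 130, 237), (207.5, -0.0121, 265, 337), (211.5, -0.016, 349, 475)]
350 [(143.5, 0.0462, 130, 226), (231.5, -0.036, 286, 482), (245.5, -0.0505, 449, 125)]
```

The tile's near rim is 12 mm inside the plate edge, it measures 80 mm deep, it is square to within a pixel with its wells visible, and the arm is clear.

```bash
python3 -c "
from plant import workorder
print(workorder.job_done())"
```

```text
the job is handed in; nothing more can be done
None
```

The tile was flipped wells up onto the warming plate on the second try (it slipped off the fingers once); it lies flat and square, about 12 mm inside the front edge, the arm is clear of everything, and the job is handed in.

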